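Open the bit drawer and hold its sprung lid at 60 degrees

ROBOT

A 6-joint arm with a two-finger parallel gripper is mounted at the origin on the work surface. World frame = base frame: x ahead of the robot, y to its left, z up, the work surface at z = 0. Lengths are in m, angles in degrees, forces in N, time in s.
With the tool pointing down it reaches from about 0.4 to 0.825 m from the base axis. Payload 7 kg.
Tool frame: the origin (TCP) lies at the very end of the fingers, on their centre line; the grasp point (between the pads) lies 19 mm behind it (ctrl.grip_point_offset is the distance from the TCP to the grasp point, in m); x points along the fingers, z is the direction in which the jaws open and shut, and the axes are right-handed (so a half turn about x gives the same grasp; the last joint's range is limited). The gripper opens to 88 mm and grips with 3 to 60 N. Pads are 19 mm wide; open, the fingers measure 130 mm over their backs; the gripper's body (78 mm by 193 mm) begins 47 mm behind the grasp point.
Start: joints at [-57.347, 20.546, 0.682, 0, -70.136, -16.507], TCP at [0.188, -0.648, 0.227] pointing down, gripper open.
Joint ranges: [-176.03, 176.03], [-82.01, 121.73], [-58.28, 71.71], [-173.87, 95.51], [-174.79, -0.11], [-173.66, 173.66]. Speed limits (degrees/s): [136.94, 136.94, 172.46, 180, 180, 180].

INTERFACE

Orientations are given as [roll, pitch, yaw] about the fixed x, y, z axes, in that order (R = Rz(yaw) Ry(pitch) Rx(roll)).
In Python, from plant import get_obs, snapshot, calibration, close_job, ctrl gives the robot as it stands.
- The arm moves only by the tool move_arm, never from a script. Its argument "commands" is a list that holds one entry, the list of rows, each a list of 4 numbers: the shift along the tool's x, y, z in cm, then the turn about the tool's x in rad. In form: [[[dx, dy, dz, spin], ...]]. A call has 1 to 8 rows; each row shifts and turns the commanded pose from where the row before left it, along the tool's axes as they then stand; what a row does not reach is not made up. A row lasts 1/10 s, in which the tool goes at most 50 mm and 8.59 degrees, less where a joint would pass 70% of its speed; a pose out of reach is approached as far as the arm can. A call with a gripper value outside its range is refused whole. "jaw" is the finger opening in cm, from 0 to 8.76, set as the call begins (left out, the last holds). The fingers move at their own pace and stop on an object; the grip force is fixed at half the most. Time passes only in rows, so rows that do not move let the fingers close. It gives the time, the measured TCP pose, the force and the opening at its end, in the units of the state.
- get_obs(): the state, without advancing time (a new reading comes with each control period).
- snapshot(name): name is "side" or "top" or "wrist"; returns (picture, depth): 400x640x3 uint8, red, green, blue; 400x640 float32, m along the optical axis (not along the pixel's ray), 0 where there is no reading.
- calibration(name): a dict with "mtx" (3x3 intrinsics, pixels), "k1" (the pictures are not rectified: a ray, as slopes to the right and down, at radius r is drawn at 1 + k1 r^2 times it, then the intrinsics apply), "T" (4x4, takes a point from camera to world coordinates); the wrist camera has in their place "tool_from_camera" (4x4, takes a point from camera to tool coordinates, whose origin is the TCP and whose axes are the tool frame's). Camera axes: x right, y up, looking along -z (the intrinsics and any distortion apply to the point x, -y, -z); pixel columns grow to the right and rows downward; lengths in m; the calibration is good to about 2 mm. A picture is of the moment at which its call begins: read the wrist's pose just before it. calibration takes no time and is no camera call.
- close_job(): hands the job in, once; it reports no verdict.
The state is a dict: "clock": time; "joint_pos": joint angles; "qvel": joint speeds; "tau": joint torques, N m; "tool_pos": TCP position; "orientation": TCP orientation; "force": force on the tool from outside, world axes, zero at the start; "moment": the same for the moment, N m; "opening": finger opening in m.
Only numpy, scipy, OpenCV 4.12 (cv2) and the standard library are available. Lean on these libraries where they do the work, as an engineer would, in place of code of your own. Each camera call takes 0.05 s, during which the arm holds its last target. There are 200 camera calls.

TASK

Pull the blue bench unit's drawer fully open (it has a bar handle), then raise the sprung lid inside it (it has a red pull) so that a workmate can pick out a router bit. Hold the lid still at 60 degrees from its closed, level position (within 6 degrees) and finish while still holding it there with the fingers, with the drawer still out; the lid springs shut if let go. Leave the glue bottle, the tape roll and the clamp jaw where they stand.

Things in the scene. Friction and masses are not known exactly. Their poses are not given: they have to be found in the camera images.
- cabinet: blue-painted bench drawer unit, 285 deep (x) x 260 wide (y) x 140 high, fixed to the bench, with one drawer; origin on the bench (z = 0) below the middle of the shut drawer's front face. Its -x axis points out of the drawer front, towards the robot; it stands turned by up to 0.35 rad. The carcass lies at x = 15 to 300 mm in its frame
- drawer (a joint): slide of the drawer (grey front plate, 254 wide x 112 high x 15 thick, upper edge 126 mm above the bench), in m: 0 shut, 0.15 fully open at its stop, out along the cabinet's -x; it starts up to 20 mm ajar. It rubs with about 5 N and stays where it is left
- drawer_handle (a point): middle of the drawer's straight steel handle: a round level bar 10 mm thick and 120 mm long along the cabinet's y, its centre line 42 mm in front of the drawer's front face and 108 mm above the bench; free from above, 37 mm clear between bar and front
- lid (a joint): hinge of the lid, in rad: 0 shut and level, grows as the far edge lifts up and back towards the robot; 1.047 is 60 degrees, stop at 1.75. A spring and its weight pull it shut at every angle: 3 to 5 N at the pull
- lid_panel: white lid lying in the drawer behind its front, 107 long x 206 wide x 8 thick, about 0.2 kg, over the compartment of router bits; under the cabinet's top until the drawer is out. Origin in the middle of its hinge edge (the edge next to the drawer's front), at the underside, 76 mm above the bench; x along the lid to its free edge, y along the hinge (parallel to the cabinet's y), z out of its upper face when shut. The hinge lies 25 mm behind the drawer's front face
- lid_pull (a point): grasp point in the red pull, a block that stands up from the lid near its free edge: 30 wide along y, 16 along x, 32 tall above the lid's upper face; the point is 11 mm below the pull's top and 21 mm above the lid's upper face, at x = 95, z = 29 mm in the lid's frame (105 mm above the bench when shut)
- lid_hinge (a point): middle of the lid's hinge axis, which runs along the cabinet's y; moves with the drawer, 76 mm above the bench
- glue_bottle: cream glue bottle with a yellow nozzle, 54 across, 148 tall, standing on the bench, origin under its centre; leave alone
- tape_roll: white roll of tape lying flat, 100 across, 25 high, origin under its centre; leave alone
- clamp_jaw: loose black and red clamp jaw standing upright, about 55 x 45 x 130 high, origin under its black part; leave alone

How it is judged:
By the outcome, as a careful person would: the job done as asked, in the order asked, and still so for the second after the job is handed in, while the arm keeps its last pose, push and grip.
It also fails if it takes over 51 s, if anything falls off the work surface, if the arm or the gripper's body presses on something with over 40 N, if the wrist force passes 120 N, or if a joint passes its speed limit or range.

## Working session

There is one attempt and no reset: what is moved stays moved. The work goes in short steps, Python scripts to look and compute and a tool call to move; the robot and the scene stay as the last step left them, time stands still between calls to the robot, and variables do not carry over. Pictures are saved under pics/ and viewed, about 8 in all and at most 12, crops included, and the job is handed in when it is done.

Besides the shell and the picture viewer there is one more tool, called after "Emit:" as name(argument=value, ...), one argument or row to a line, values as JSON. move_arm: Moves the arm, as the interface text tells. Its arguments: {"type":"object","properties":{"commands":{"type":"array"},"jaw":{"type":"number"}},"required":["commands"]}

```bash
mkdir -p pics; ls
cat > h.py <<'E'
import numpy as np, cv2
from plant import get_obs, snapshot, calibration, close_job, ctrl
from scipy.spatial.transform import Rotation as Ro
def toolT():
    o=get_obs();T=np.eye(4);T[:3,:3]=Ro.from_euler('xyz',o['orientation'],degrees=True).as_matrix();T[:3,3]=o['tool_pos'];return T
def cam(name):
    c=calibration(name);T=c['T'] if 'T' in c else toolT()@np.array(c['tool_from_camera'])
    return np.array(c['mtx']),c['k1'],np.array(T)
def rays(c,uv):
    K,k,T=c;uv=np.asarray(uv,float).reshape(-1,1,2)
    s=cv2.undistortPoints(uv,K,np.array([k,0,0,0,0.])).reshape(-1,2)
    return T[:3,3],np.c_[s[:,0],-s[:,1],-np.ones(len(s))]@T[:3,:3].T
def onplane(c,uv,z):
    o,d=rays(c,uv);return o+d*((z-o[2])/d[:,2])[:,None]
def cloud(c,depth):
    v,u=np.mgrid[:depth.shape[0],:depth.shape[1]]
    o,d=rays(c,np.c_[u.ravel(),v.ravel()]);P=o+d*depth.ravel()[:,None]
    return P.reshape(*depth.shape,3)
E
python3 - <<'E'
from h import *
print(get_obs())
for n in('top','side'):
    c=cam(n);im,d=snapshot(n);cv2.imwrite(f'pics/{n}0.png',im[:,:,::-1]);np.savez(f'{n}0.npz',im=im,d=d)
    print(n,c[2].round(3).tolist())
E
```

```text
pics
{'clock': 0.0, 'joint_pos': array([-5.73479431e+01,  2.05911991e+01,  6.35295285e-01, -1.86107419e-02,
       -7.01345671e+01, -1.65031563e+01]), 'qvel': array([ 0.05129937, -0.02347211, -0.02429584,  0.02979344, -0.10006069,
        0.08550927]), 'tau': array([ 4.58949144e-04, -5.82722461e+01,  2.93038148e+01,  6.99711040e+00,
        6.67886066e-03, -1.31242296e-04]), 'tool_pos': array([ 0.18754113, -0.6479403 ,  0.22564164]), 'orientation': array([  5.55972195,  89.90785242, 111.70228454]), 'force': array([ 0.18176152, -0.31178317,  0.58895978]), 'moment': array([ 0.05467789, -0.0068869 , -0.03830699]), 'opening': 0.08755071884031074}
top [[-0.015, 0.996, -0.089, 0.532], [-1.0, -0.015, 0.006, 0.011], [0.005, 0.089, 0.996, 1.05], [0.0, 0.0, 0.0, 1.0]]
side [[0.839, 0.298, -0.455, 0.275], [-0.544, 0.49, -0.682, -0.498], [0.02, 0.819, 0.573, 0.529], [0.0, 0.0, 0.0, 1.0]]
```

View pics/top0.png

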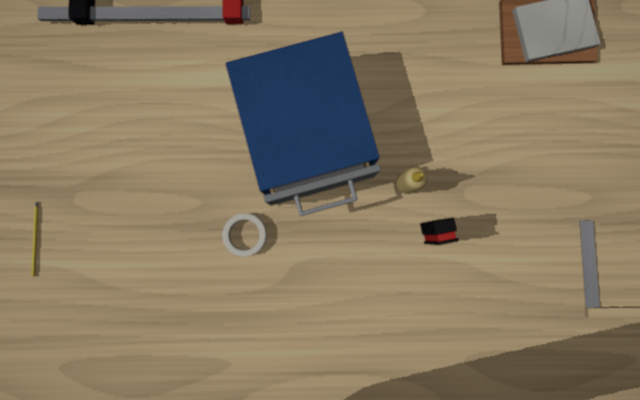

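View pics/side0.png

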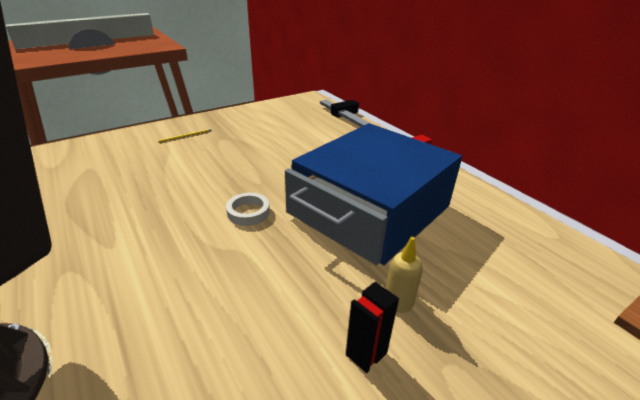

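The top view shows the blue top (corners ~(227,64),(343,33),(378,158),(263,191)) and the handle bar from (302,212) to (355,201). The tape roll is at (244,235), the bottle at (412,181) and the clamp jaw at (440,231). The drawer is slightly ajar.

Run:
```python
from h import *
f=np.load('top0.npz');im,d=f['im'].astype(int),f['d'];c=cam('top')
P=cloud(c,d)
m=((im[:,:,2]>im[:,:,0]+35)&(im[:,:,2]>60)).astype(np.uint8)
m[P[:,:,2]<.12]=0
cn=max(cv2.findContours(m,0,2)[0],key=cv2.contourArea)
(r)=cv2.minAreaRect(onplane(c,cn.reshape(-1,2),.14)[:,:2].astype(np.float32));print('top rect',r,cv2.boxPoints(r))
print('top z',np.median(P[m>0][:,2]))
# handle: points in height .095-.12 , crop region
for (u0,u1,v0,v1,zl,zh,n) in[(292,360,190,218,.1,.118,'handle'),(255,385,155,206,.118,.13,'frontedge'),(215,272,205,262,.015,.04,'tape'),(390,432,160,200,.03,.2,'bottle'),(415,462,212,248,.03,.2,'jaw')]:
    Q=P[v0:v1,u0:u1].reshape(-1,3);Q=Q[(Q[:,2]>zl)&(Q[:,2]<zh)]
    print(n,len(Q),cv2.minAreaRect(Q[:,:2].astype(np.float32)),cv2.boxPoints(cv2.minAreaRect(Q[:,:2].astype(np.float32))).round(3).tolist(),Q[:,2].max())
hp=onplane(c,[(303,211),(354,200)],.108);print(hp)
print(toolT().round(3), calibration('wrist')['tool_from_camera'])
```

```text
top rect ((0.7962976694107056, 0.0415196418762207), (0.28222811222076416, 0.2555992603302002), 14.744263648986816) [[ 0.6273047   0.12919676]
 [ 0.692356   -0.11798598]
 [ 0.96529067 -0.04615748]
 [ 0.90023935  0.20102526]]
top z 0.14062976653115467
handle 415 ((0.61208176612854, -0.005147658288478851), (0.047509949654340744, 0.13385365903377533), 14.708048820495605) [[0.5720000267028809, 0.05400000140070915], [0.6060000061988831, -0.07599999755620956], [0.6520000100135803, -0.06400000303983688], [0.6179999709129333, 0.06599999964237213]] 0.11798607119862636
frontedge 894 ((0.6471940279006958, 0.001425907015800476), (0.02632518857717514, 0.25867268443107605), 15.109530448913574) [[0.6010000109672546, 0.12300000339746475], [0.6679999828338623, -0.12700000405311584], [0.6940000057220459, -0.11999999731779099], [0.6259999871253967, 0.12999999523162842]] 0.12999532351662524
tape 756 ((0.5401878952980042, 0.1686934530735016), (0.09881079941987991, 0.13004137575626373), 14.2371187210083) [[0.47600001096725464, 0.2199999988079071], [0.5080000162124634, 0.09399999678134918], [0.6039999723434
[... 487 characters left out ...]
68236875534), 10.555953979492188) [[0.5080000162124634, -0.2370000034570694], [0.515999972820282, -0.28200000524520874], [0.5669999718666077, -0.2720000147819519], [0.5590000152587891, -0.22699999809265137]] 0.13579906902680416
[[ 0.58528325  0.04234703  0.108     ]
 [ 0.60718679 -0.06703433  0.108     ]]
[[-0.001 -0.961 -0.278  0.188]
 [ 0.001 -0.278  0.961 -0.648]
 [-1.     0.     0.002  0.226]
 [ 0.     0.     0.     1.   ]] [[ 1.52590484e-05  2.87963346e-01 -9.57641431e-01 -1.57252486e-01]
 [ 4.45270414e-04  9.57641334e-01  2.87963324e-01  7.98272702e-02]
 [ 9.99999901e-01 -4.30803443e-04 -1.13608863e-04 -6.05468870e-04]
 [ 0.00000000e+00  0.00000000e+00  0.00000000e+00  1.00000000e+00]]
```

Emit:
move_arm(
  commands=[
    [[0,-3.54,3.11,0],[0,-3.54,3.11,0],[0,-3.54,3.11,0],[0,-3.54,3.11,0],[0,-3.54,3.11,0],[0,-3.54,3.11,0],[0,-3.54,3.11,0],[0,-3.54,3.11,0]],
  ],
  jaw=2.6,
)

```text
clock: 0.9
tool_pos: [0.391, -0.3288, 0.2265]
orientation: [10.5, 90.0, 116.6]
force: [1.4, 0.3, 0.5]
opening: 0.0297
```

Emit:
move_arm(
  commands=[
    [[0,-3.54,3.11,0],[0,-3.54,3.11,0],[0,-3.54,3.11,0],[0,-3.54,3.11,0],[0,-3.54,3.11,0],[0,-3.54,3.11,0],[0,-3.54,3.11,0],[0,-3.54,3.11,0]],
  ],
)

```text
clock: 1.7
tool_pos: [0.5939, -0.011, 0.2264]
orientation: [73.1, 90.0, 179.3]
force: [0.8, -1.4, 0.6]
opening: 0.0261
```

Emit:
move_arm(
  commands=[
    [[0,0,0,-0.14],[0,0,0,-0.14],[0,0,0,-0.14],[0,0,0,-0.14],[0,0,0,-0.14],[0,0,0,-0.14],[0,0,0,-0.14],[0,0,0,-0.14]],
  ],
)

```text
clock: 2.5
tool_pos: [0.5931, -0.0129, 0.2261]
orientation: [12.3, 90.0, -177.0]
force: [-0.4, -0.5, -0.6]
opening: 0.0262
```

Emit:
move_arm(
  commands=[
    [[0,0,0,-0.14],[0,0,0,-0.14],[0,0,0,-0.14],[0,0,0,0],[0,0,0,0]],
  ],
)

```text
clock: 3.0
tool_pos: [0.5932, -0.0129, 0.2263]
orientation: [-7.7, 90.0, -173.5]
force: [-0.4, 0.7, -0.1]
opening: 0.026
```

Run:
```python
from h import *
o=get_obs();print(o['clock'],o['joint_pos'].round(1),o['tool_pos'],o['force'],o['opening']);T=toolT();print(T.round(3))
print('yaw z',np.degrees(np.arctan2(T[1,2],T[0,2])))
c=cam('wrist');im,d=snapshot('wrist');cv2.imwrite('pics/w1.png',im[:,:,::-1]);np.savez('w1.npz',im=im,d=d,T=T)
P=cloud(c,d);np.save('w1P.npy',P)
e=np.array([np.cos(np.radians(14.75)),np.sin(np.radians(14.75))])
Q=P.reshape(-1,3)[d.ravel()>0]
q=Q[(abs(Q[:,2]-.11)<.012)];L=(q[:,:2]-[.6453,.0018])@e; q=q[(L<-.04)&(L>-.075)];print(len(q),q.mean(0),cv2.minAreaRect(q[:,:2].astype(np.float32)))
```

```text
3.0 [ 17.6  12.9 -10.   -0.  -67.1  -3.5] [ 0.59319162 -0.01288814  0.22626117] [-0.44121949  0.72148142 -0.05574857] 0.02597734011881281
[[-0.001  0.244 -0.97   0.593]
 [-0.    -0.97  -0.244 -0.013]
 [-1.    -0.     0.001  0.226]
 [ 0.     0.     0.     1.   ]]
yaw z -165.85760369184868
1334 [ 0.5953827  -0.01570698  0.11105359] ((0.5970382690429688, -0.010357692837715149), (0.01806163601577282, 0.12856312096118927), 14.74721622467041)
```

View pics/w1.png

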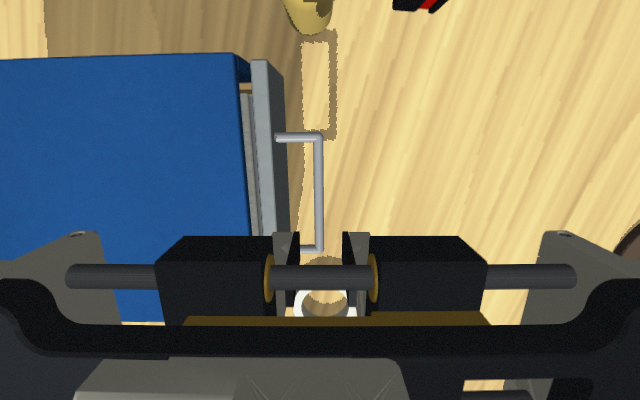

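The wrist view shows the bar, from (320,135) to (320,250), centred between the fingers, with the drawer front at about x=262–285. I'll descend and grip.

Emit:
move_arm(
  commands=[
    [[2,0,-0.25,-0.01],[2,0,0,0],[2,0,0,0],[2,0,0,0],[2,0,0,0],[1.8,0,0,0],[1.8,0,0,0],[0,0,0,0]],
  ],
)

```text
clock: 3.85
tool_pos: [0.594, -0.0126, 0.0881]
orientation: [-4.4, 89.7, -169.7]
force: [-0.1, -0.3, -0.6]
opening: 0.0259
```

Emit:
move_arm(
  commands=[
    [[0,0,0,0],[0,0,0,0],[0,0,0,0],[0,0,0,0]],
  ],
  jaw=0.4,
)

```text
clock: 4.25
tool_pos: [0.5959, -0.0123, 0.0917]
orientation: [173.4, 89.9, 8.4]
force: [-2.7, -0.1, 5.2]
opening: 0.009
```

Emit:
move_arm(
  commands=[
    [[0,0,0.5,0],[0,0,1,0],[0,0,1.5,0],[0,0,1.5,0],[0,0,1.5,0],[0,0,1.5,0],[0,0,1.5,0],[0,0,1.5,0]],
  ],
)

```text
clock: 5.05
tool_pos: [0.4965, -0.0385, 0.0917]
orientation: [-179.4, 89.7, 15.6]
force: [6.0, 3.0, -0.5]
opening: 0.0088
```

Emit:
move_arm(
  commands=[
    [[0,0,1.2,0],[0,0,0.8,0],[0,0,0.6,0],[0,0,0.4,0],[0,0,0.3,0],[0,0,0,0]],
  ],
)

```text
clock: 5.65
tool_pos: [0.4638, -0.0471, 0.0916]
orientation: [-176.0, 89.8, 18.9]
force: [1.3, 4.4, 6.4]
opening: 0.0089
```

Emit:
move_arm(
  commands=[
    [[0,0,0.3,0],[0,0,0.2,0],[0,0,0,0]],
  ],
)

```text
clock: 5.95
tool_pos: [0.4593, -0.0483, 0.0916]
orientation: [-176.6, 89.8, 18.4]
force: [1.5, 5.0, 4.4]
opening: 0.0089
```

Emit:
move_arm(
  commands=[
    [[0,0,0.2,0],[0,0,0.2,0],[0,0,0,0]],
  ],
)

```text
clock: 6.25
tool_pos: [0.4593, -0.0483, 0.0917]
orientation: [-179.8, 89.4, 15.2]
force: [17.2, 4.2, -11.9]
opening: 0.0091
```

Emit:
move_arm(
  commands=[
    [[0,0,-0.4,0],[0,0,0,0],[0,0,0,0],[0,0,0,0]],
  ],
  jaw=2.6,
)

```text
clock: 6.65
tool_pos: [0.4568, -0.0495, 0.0903]
orientation: [0.1, 89.9, -164.9]
force: [0.3, 0.4, -0.3]
opening: 0.0256
```

Emit:
move_arm(
  commands=[
    [[-1,0,0,0],[-2,0,0,0],[-2,0,0,0],[-2.5,0,0,0],[-3,0,0,0],[-3,0,0,0],[0,0,0,0]],
  ],
)

```text
clock: 7.35
tool_pos: [0.4597, -0.0491, 0.2305]
orientation: [172.1, 89.6, 7.1]
force: [0.3, -0.5, 0.4]
opening: 0.0261
```

Emit:
move_arm(
  commands=[
    [[0,0,-2.7,0],[0,0,-2.7,0],[0,0,-2.7,0],[0,0,-2.7,0],[0,0,-2.7,0],[0,0,-2.7,0],[0,0,0,0.14],[0,0,0,0.14]],
  ],
  jaw=5.6,
)

```text
clock: 8.15
tool_pos: [0.6142, -0.0073, 0.2249]
orientation: [15.3, 89.9, -166.1]
force: [-0.4, -0.2, -0.2]
opening: 0.056
```

Emit:
move_arm(
  commands=[
    [[0,0,0,0.14],[0,0,0,0.14],[0,0,0,0.14],[0,0,0,0.14],[0,0,0,0.14],[0,0,0,0.14],[0,0,0,0.14],[0,0,0,0.14]],
  ],
)

```text
clock: 8.95
tool_pos: [0.6137, -0.0075, 0.2257]
orientation: [75.9, 90.0, -169.7]
force: [-0.2, -1.1, 0.7]
opening: 0.0562
```

Emit:
move_arm(
  commands=[
    [[0,0,0,0.14],[0,0,0,0.03],[0,0,0,0],[0,0,0,0]],
  ],
)

```text
clock: 9.35
tool_pos: [0.614, -0.0074, 0.2256]
orientation: [107.5, 90.0, -147.3]
force: [0.4, -0.8, -0.9]
opening: 0.056
```

Run:
```python
from h import *
o=get_obs();print(o['clock'],o['joint_pos'].round(1),o['tool_pos'],o['force'],o['opening']);T=toolT();print(T.round(3))
print('yaw z',np.degrees(np.arctan2(T[1,2],T[0,2])))
for n in('wrist','side'):
    c=cam(n);im,d=snapshot(n);cv2.imwrite(f'pics/{n}2.png',im[:,:,::-1]);np.savez(f'{n}2.npz',im=im,d=d,T=c[2])
    P=cloud(c,d);i=im.astype(int)
    red=(i[:,:,0]>100)&(i[:,:,0]>2.2*i[:,:,1])&(i[:,:,0]>2.2*i[:,:,2])&(d>0)
    ok=red&(np.hypot(P[:,:,0]-.616,P[:,:,1]+.007)<.06)&(P[:,:,2]<.2)
    q=P[ok];print(n,len(q))
    if len(q): t=q[q[:,2]>q[:,2].max()-.006];print(q[:,2].max(),t.mean(0),cv2.minAreaRect(t[:,:2].astype(np.float32)))
```

```text
9.35 [ 17.5  14.9  -7.5   0.  -67.6 -92.3] [ 0.61401827 -0.00744319  0.22562838] [ 0.39127441 -0.76955606 -0.93191398] 0.05598950764794114
[[-0.    -0.965 -0.262  0.614]
 [-0.    -0.262  0.965 -0.007]
 [-1.     0.    -0.     0.226]
 [ 0.     0.     0.     1.   ]]
yaw z 105.17449410081406
wrist 438
0.11694725600530725 [ 0.61285943 -0.00572619  0.11480316] ((0.6130260825157166, -0.005585681647062302), (0.015089026652276516, 0.028490178287029266), 14.22815227508545)
side 77
0.11735242419545744 [ 0.61337237 -0.00601387  0.11567003] ((0.6136574149131775, -0.004773702472448349), (0.015129604376852512, 0.030134936794638634), 15.723944664001465)
```

View pics/wrist2.png

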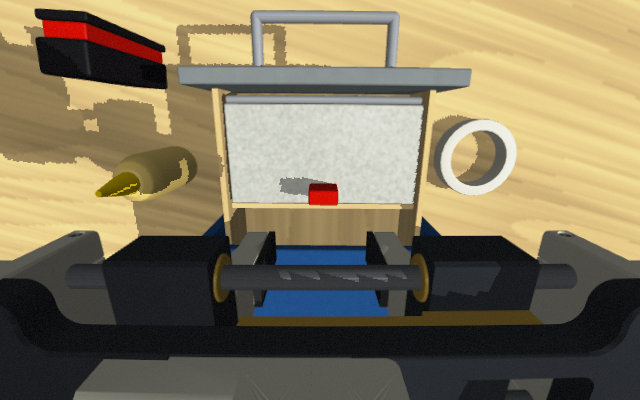

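View pics/side2.png

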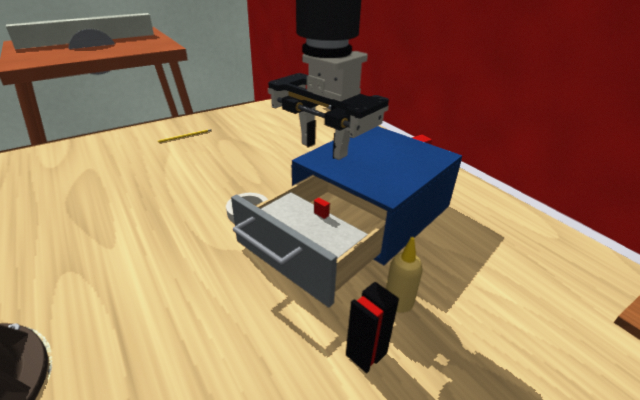

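The drawer is fully out. The wrist view shows the white lid at (225–420,100–205) and the red pull at (323,194), measured at (0.613,-0.0055) with its top at 0.117, which matches the model to within 3 mm. I'll descend onto the pull.

Emit:
move_arm(
  commands=[
    [[2,0,0.2,0.007],[2,0,0,0],[2,0,0,0],[2,0,0,0],[2,0,0,0],[2,0,0,0],[1.5,0,0,0],[0,0,0,0]],
  ],
)

```text
clock: 10.25
tool_pos: [0.6121, -0.0057, 0.0883]
orientation: [86.7, 89.8, -168.6]
force: [-0.4, 0.1, 0.1]
opening: 0.0562
```

Emit:
move_arm(
  commands=[
    [[0,0,0,0],[0,0,0,0],[0,0,0,0],[0,0,0,0],[0,0,0,0]],
  ],
  jaw=2.2,
)

```text
clock: 10.75
tool_pos: [0.614, -0.005, 0.0913]
orientation: [-76.6, 89.9, 28.0]
force: [-0.8, 1.5, 2.5]
opening: 0.0297
```

Run:
```python
from h import *
T=toolT();o=get_obs();print(o['tool_pos'],o['force'],o['opening'],'yaw',np.degrees(np.arctan2(T[1,2],T[0,2])))
# arc of the grasped point (95,33): steps in cm: dx tool = -dz, dy tool = towards robot
r,p=np.hypot(9.5,3.3),np.arctan2(3.3,9.5)
th=np.radians([0,3,8,14,20,26,32,38,44,50,54,57,59,60.])
X,Z=r*np.cos(p+th),r*np.sin(p+th)
print(np.c_[-np.diff(Z),-np.diff(X)].round(2).tolist(),X[-1]-X[0],Z[-1]-Z[0])
```

```text
[ 0.61399617 -0.00500786  0.09129315] [-0.83358905  1.5055392   2.53878177] 0.02971701454850666 yaw 104.61519018774447
[[-0.49, 0.19], [-0.8, 0.37], [-0.91, 0.53], [-0.85, 0.62], [-0.78, 0.71], [-0.7, 0.78], [-0.62, 0.85], [-0.52, 0.91], [-0.43, 0.96], [-0.23, 0.66], [-0.14, 0.51], [-0.08, 0.34], [-0.03, 0.17]] -7.607883832488646 6.577241335952167
```

Emit:
move_arm(
  commands=[
    [[-0.49,0.19,0,0],[-0.8,0.37,0,0],[-0.91,0.53,0,0],[-0.85,0.62,0,0],[-0.78,0.71,0,0],[0,0,0,0]],
  ],
)

```text
clock: 11.35
tool_pos: [0.5905, -0.0112, 0.1301]
orientation: [-81.2, 89.8, 23.4]
force: [4.1, 3.5, -1.8]
opening: 0.0298
```

Emit:
move_arm(
  commands=[
    [[-0.7,0.78,0,0],[-0.62,0.85,0,0],[-0.52,0.91,0,0],[-0.43,0.96,0,0],[-0.23,0.66,0,0],[-0.14,0.51,0,0],[-0.08,0.34,0,0],[-0.03,0.17,0,0]],
  ],
)

```text
clock: 12.15
tool_pos: [0.5422, -0.0239, 0.1576]
orientation: [-92.6, 89.7, 12.0]
force: [5.2, 3.7, 0.6]
opening: 0.0301
```

Emit:
move_arm(
  commands=[
    [[0,0,0,0],[0,0,0,0],[0,0,0,0],[0,0,0,0]],
  ],
)

```text
clock: 12.55
tool_pos: [0.5423, -0.0239, 0.1575]
orientation: [-93.4, 89.7, 11.3]
force: [5.0, 3.3, 1.4]
opening: 0.0296
```

Run:
```python
from h import *
o=get_obs();print(o['clock'],o['tool_pos'],o['force'],o['opening'])
e=np.array([np.cos(np.radians(14.75)),np.sin(np.radians(14.75))]);n=np.array([-e[1],e[0]]);O=np.array([.6453,.0018])
# kinematic estimate: grip point vs hinge at cab x -125, z 76
g=o['tool_pos'][:2]-O;X=g@e+.125;Z=o['tool_pos'][2]+.019-.076
print('grip angle',np.degrees(np.arctan2(Z,X)-np.arctan2(33,95)),np.hypot(X,Z))
for k in('side','wrist'):
    c=cam(k);im,d=snapshot(k);cv2.imwrite(f'pics/{k}3.png',im[:,:,::-1]);P=cloud(c,d);i=im.astype(int)
    C=np.dstack([(P[:,:,:2]-O)@e,(P[:,:,:2]-O)@n,P[:,:,2]])
    wh=(i.min(2)>90)&(i.max(2)-i.min(2)<30)&(d>0)&(abs(C[:,:,1])<.1)&(C[:,:,0]>-.132)&(C[:,:,0]<-.05)&(C[:,:,2]>.085)&(C[:,:,2]<.18)
    q=C[wh];print(k,len(q))
    if len(q)>50:
        vx,vz,x0,z0=cv2.fitLine(q[:,[0,2]].astype(np.float32),cv2.DIST_HUBER,0,.001,.001).ravel();print('lid angle',np.degrees(np.arctan2(vz,vx)),x0,z0)
    gr=(d>0)&(abs(C[:,:,1])<.12)&(C[:,:,0]<-.12)&(C[:,:,0]>-.17)&(C[:,:,2]>.121)&(C[:,:,2]<.131)
    if gr.sum(): print('front edge x',np.percentile(C[gr][:,0],[5,50,95]))
```

```text
12.55 [ 0.54234238 -0.02387851  0.15754607] [5.00500806 3.29827195 1.39927463] 0.029642308146857844
grip angle 60.19992617182324 0.10230652831840929
side 3379
lid angle 57.20851 -0.09809524 0.1340994
front edge x [-0.15159898 -0.14635542 -0.13811415]
wrist 14122
lid angle 56.91434 -0.110853285 0.11542822
front edge x [-0.15224322 -0.14573577 -0.13869688]
```

View pics/side3.png

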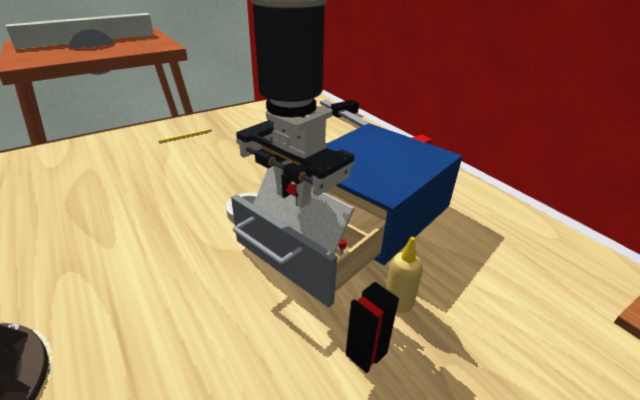

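View pics/wrist3.png

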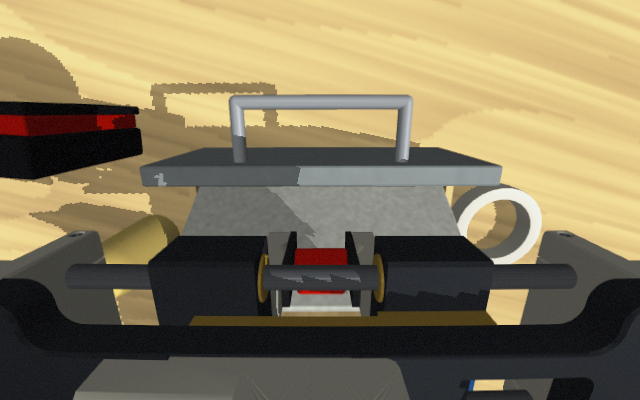

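The side view shows the lid raised, with the fingers on the red pull at (292,188). The bottle, jaw and tape have not moved. The estimates are 57–59° from depth and 60° from kinematics, so I'll nudge it about 1°.

Emit:
move_arm(
  commands=[
    [[-0.03,0.2,0,0],[0,0,0,0],[0,0,0,0],[0,0,0,0],[0,0,0,0],[0,0,0,0],[0,0,0,0],[0,0,0,0]],
  ],
)

```text
clock: 13.45
tool_pos: [0.5406, -0.0243, 0.1579]
orientation: [-93.7, 89.7, 11.0]
force: [5.2, 2.6, 1.1]
opening: 0.0297
```

Run:
```python
from h import *
o=get_obs();print(o['clock'],o['tool_pos'],o['force'],o['opening'])
e=np.array([np.cos(np.radians(14.75)),np.sin(np.radians(14.75))]);n=np.array([-e[1],e[0]]);O=np.array([.6453,.0018])
g=o['tool_pos'][:2]-O;X=g@e+.125;Z=o['tool_pos'][2]+.019-.076
print('grip angle',np.degrees(np.arctan2(Z,X)-np.arctan2(33,95)))
for k in('side','wrist'):
    c=cam(k);im,d=snapshot(k);P=cloud(c,d);i=im.astype(int)
    C=np.dstack([(P[:,:,:2]-O)@e,(P[:,:,:2]-O)@n,P[:,:,2]])
    wh=(i.min(2)>90)&(i.max(2)-i.min(2)<30)&(d>0)&(abs(C[:,:,1])<.095)&(abs(C[:,:,1])>.03)&(C[:,:,0]>-.125)&(C[:,:,0]<-.06)&(C[:,:,2]>.09)&(C[:,:,2]<.16)
    q=C[wh];vx,vz,x0,z0=cv2.fitLine(q[:,[0,2]].astype(np.float32),cv2.DIST_HUBER,0,.001,.001).ravel()
    print(k,len(q),'fit',np.degrees(np.arctan2(vz,vx)),'via hinge',np.degrees(np.arctan2(z0-.076,x0+.125)-np.arcsin(.008/np.hypot(x0+.125,z0-.076))))
close_job()
```

```text
13.45 [ 0.54061554 -0.02433571  0.15793376] [5.2009625  2.61109275 1.07721475] 0.029683467223731493
grip angle 61.222616182264275
side 1955 fit 58.169132 via hinge 59.014286
wrist 6863 fit 58.083115 via hinge 60.58029
the job is handed in; nothing more can be done
```

I pulled the drawer out to its stop by the bar handle. I then gripped the red pull, raised the lid to about 60°, and handed in at about 13.5 s with the fingers still holding it.

- **Lid angle:** the last checks disagreed slightly. The gripper position gave 61.2° and the camera fits gave 58.1° to 60.6°, all inside the 54–66° band.
- **Drawer:** with the lid raised, both cameras put the drawer front about 150 mm out. I didn't repeat that check after the final 1° nudge.
- **Grip and forces:** the fingers read 29.7 mm open on the 30 mm pull. Wrist force was about 6 N while holding and about 21 N when the drawer met its stop.
- **Other objects:** the bottle, tape roll and clamp jaw looked unmoved in the last pictures I viewed, but I didn't measure them again.

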